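Lock a plywood strip in the sawing jig with the mallet

ROBOT

A 6-joint arm with a two-finger parallel gripper is mounted at the origin on the work surface. World frame = base frame: x ahead of the robot, y to its left, z up, the work surface at z = 0. Lengths are in m, angles in rad, forces in N, time in s.
With the tool pointing down it reaches from about 0.3 to 0.775 m from the base axis. Payload 14.6 kg.
Tool frame: the origin (TCP) lies on the centre line of the jaws, within the pads' length; the fingertips stand 8 mm ahead of it and the grasp point (between the pads) lies 11 mm behind it (robot.nose_length is the distance from the TCP to the fingertips, in m); z points along the fingers, y is the direction in which the jaws open and shut (so a half turn about z gives the same grasp; the last joint's range is limited). The gripper opens to 94 mm and grips with 3 to 60 N. Pads are 16 mm wide; open, the fingers measure 119 mm over their backs; the gripper's body (75 mm by 177 mm) begins 78 mm behind the grasp point.
Start: joints at [-1.404, 0.3, 1.521, -0, 1.321, -0.067], TCP at [0.127, -0.535, 0.213] pointing down, gripper open.
Joint ranges: [-3.03, 3.03], [-0.79, 2.21], [0.23, 2.52], [-1.04, 4.18], [0, 3.07], [-2.55, 2.55]. Speed limits (rad/s): [2.22, 2.22, 2.57, 3.14, 3.14, 3.14].

INTERFACE

Orientations are given as a unit quaternion [x, y, z, w].
In Python, from station import robot gives the robot as it stands.
- The arm moves only by the tool arm_command, never from a script. Its argument "plan" is a list that holds one entry, the list of rows, each a list of 7 numbers: the shift along the tool's x, y, z in cm, then the turn, a rotation vector about the tool's x, y, z in rad, then the finger opening in cm, from 0 to 9.4. In form: [[[tx, ty, tz, wx, wy, wz, gripper], ...]]. A call has 1 to 12 rows; each row is the pose to reach, as a shift and turn from the pose measured when the call began, along the tool's axes at that moment; what a row does not reach only later rows make up. A row lasts 1/8 s, in which the tool goes at most 62.5 mm and 10.7 degrees, less where a joint would pass 70% of its speed; a pose out of reach is approached as far as the arm can. A call with a gripper value outside its range is refused whole. The fingers move at their own pace and stop on an object; the grip force is fixed at half the most. Time passes only in rows, so rows that repeat a pose let the fingers close. It gives the time, the measured TCP pose, the force and the opening at its end, in the units of the state.
- robot.get_state(): the state, without advancing time (a new reading comes with each control period).
- robot.capture(name): name is "scene" or "top" or "wrist"; returns the picture (384x512x3 uint8, red, green, blue); there is no depth.
- robot.get_calibration(name): a dict with "fovy" (degrees; the focal length in pixels is half the picture's height over the tangent of half this angle, whatever the lens; pixels are square), "cx", "cy" (the principal point, pixels), "k1" (the pictures are not rectified: a ray, as slopes to the right and down, at radius r is drawn at 1 + k1 r^2 times it, then the intrinsics apply), "camera_from_world" (4x4, takes a point from world to camera coordinates). Camera axes: x right, y down, z forward; pixel columns grow to the right and rows downward; lengths in m; the calibration is good to about 2 mm. A picture is of the moment at which its call begins: read the wrist's pose just before it. get_calibration takes no time and is no camera call; for the wrist camera it gives the pose at the moment of the call.
- robot.finish_job(): hands the job in, once; it reports no verdict.
Trained networks look in the newest picture that a camera, given by its name, has taken for a name from the list of things; names that differ only in an ending like _2 or _b are one class to them, and where a whole thing is asked for, a point or a joint stands for the part that bears it (a point fixed in the world has none). Each returns a list of dicts, best first, with "confidence" (0 to 1); they miss things now and then, are a little off and sometimes report something else, mostly with a low value. They report only what shows in the picture. A call takes as long as a camera call. They do not tell look-alikes from the thing itself.
- robot.recognise(target, camera): "point" ([x, y, z] in m, in world coordinates, good to about 4 mm: the middle of the surface that is visible of it).
The state is a dict: "clock": time; "qpos": joint angles; "joint_vel": joint speeds; "joint_torque": joint torques, N m; "tcp_pos": TCP position; "ee_rot": TCP orientation; "force": force on the tool from outside, world axes, zero at the start; "wrist_torque": the same for the moment, N m; "gripper_width": finger opening in m.
Only numpy, scipy, OpenCV 4.12 (cv2) and the standard library are available. Lean on these libraries where they do the work, as an engineer would, in place of code of your own. Each camera call takes 0.05 s, during which the arm holds its last target.

TASK

Get the strip ready for sawing: take the wooden mallet and knock the upright steel pin of the sawing jig fully home, then the leaning one, each struck squarely along its own line with a striking face of the mallet. Only the mallet may touch the pins, and it must not hit the plywood strip; leave the strip and the other things on the bench where they are. Finally stand the mallet upright on one of its striking faces in the middle of its rubber pad and let go.

Things in the scene. Friction and masses are not known exactly. Their poses are not given: they have to be found in the camera images.
- jig: Sawing jig fixed to the bench: plywood base plate 260 (x) x 340 (y) x 18 mm, origin at the centre of its underside, x away from the robot at yaw 0, z up. A fence 30 mm thick, top 60 mm above the bench, runs along its far side (centre x = +112 mm). Two hardwood blocks, each with a steel pin, stand on its near half: a level one (left) and a tilted one (right).
- upright_pin (a joint): How far the upright steel pin has been driven (m): 0 = 28 mm of shank showing between block and head, 0.028 = fully home, head resting on the block (stop). It starts at 0 to 0.006. A slotted spring-steel pin gripped by its hole: it moves only under about 8 N or more along its axis and stays where it is left.
- upright_pin_top (a point): Centre of the flat top of the upright pin's head (30 mm across, 10 mm thick; shank 18 mm). z points up along the pin; x, y as the jig's. Its block is 60 x 70 mm in x, y, top 60 mm above the bench, centred at the jig's x = -50, y = +105 mm. Fully home this point lies 10 mm above the block.
- leaning_pin (a joint): How far the leaning steel pin has been driven (m): same kind of pin, values and grip as the upright one: 0.028 = fully home (stop), about 8 N to move, starts at 0 to 0.006.
- leaning_pin_top (a point): Centre of the flat top of the leaning pin's head (30 mm across, 10 mm thick). z points out along the pin: it leans 35 degrees from vertical to the jig's -x side (towards the robot); y as the jig's. Its block's sloping face, square to the pin, is 60 x 70 mm, its middle at the jig's x = -50, y = -85, z = 60 mm. Fully home this point lies 10 mm out from that face.
- mallet: Wooden mallet, about 0.4 kg, standing on a striking face. Head 64 (x) x 56 (y) x 84 mm (z); striking faces are its ends z = 0 and 84 mm. Origin: centre of the lower face. Handle: a bar 24 mm wide (y), 28 mm high (z), along -x at z = 42 mm from the head (x = -32) to x = -180 mm; at the start it points roughly to the robot's side. Centre of mass about 20 mm from the head's axis towards the handle.
- mallet_mid (a point): Centre of the mallet's head, 42 mm from either striking face; axes as the mallet's.
- pad: Black rubber pad 110 x 110 x 6 mm fixed on the bench, to the left or the right of the jig; origin at the centre of its underside.
- board: Loose plywood strip 72 x 300 x 12 mm lying on the jig's base plate between the blocks and the fence; origin at the centre of its underside (18 mm above the bench).
- offcut_bin: Grey plastic bin of offcuts 120 x 120 x 70 mm (a stick stands out to about 115 mm), fixed, on the other side of the jig from the pad; origin at the centre of its underside.
- sanding_block: Loose cork sanding block 80 x 56 x 34 mm lying on the jig's base plate between the two pin blocks (its top 52 mm above the bench); origin at the centre of its underside.
- jigsaw: Jigsaw standing on its sole plate to the right of the jig's far side, 75 x 200 mm, 166 mm high, 1.9 kg; origin at the centre of its underside.
- glue_bottle: White glue bottle 60 mm across, 150 mm high, beyond and to the left of the jig; origin at the centre of its underside.
There are look-alikes about, which are no part of the job. What is shaped like the mallet but orange is not meant.

How it is judged:
On the way, in this order (a step that is already met when the one before it is completed fails the run):
1. the upright pin is driven home (within 2 mm) (value of joint upright_pin above 0.026 m), for 0.1 s.
2. the leaning pin is driven home (within 2 mm) (value of joint leaning_pin above 0.026 m), for 0.1 s.
At the end, for the whole second after the job is handed in: Both pins are driven to within 2 mm of fully home; the mallet stands at rest on either striking face (axis within 0.1 rad of vertical) on the rubber pad, its head's centre within 30 mm of the pad's centre; the strip lies within 15 mm of where it started (value of joint each of upright_pin, leaning_pin above 0.026 m and horizontal distance between mallet_mid and pad below 0.03 m and height (world z) of mallet_mid between 0.043 and 0.053 m and (angle between mallet's own z axis and vertical below 0.1 rad or angle between mallet's own z axis and vertical above 3.04 rad) and linear speed of mallet below 0.02 m/s and distance of board from where it was at the start of the episode below 0.015 m); the robot touches nothing.
It fails at once if a pin is touched by the robot itself instead of the mallet (contact force between any of the fingers, the arm and upright_pin above 1 N or contact force between any of the fingers, the arm and leaning_pin above 1 N).
It fails at once if the mallet hits the plywood strip (contact force between mallet and board above 3 N).
It fails at once if the strip is shifted by more than 15 mm (distance of board from where it was at the start of the episode above 0.015 m).
It fails at once if another thing on the bench is shifted by more than 30 mm (distance of any of sanding_block, jigsaw, glue_bottle from where it was at the start of the episode above 0.03 m).
It fails at once if a pin is struck askew: mallet's head axis over 0.3 rad from the pin's line ((contact force between mallet and upright_pin above 3 N and angle between the z axis of mallet and the z axis of upright_pin_top, either way round above 0.3 rad) or (contact force between mallet and leaning_pin above 3 N and angle between the z axis of mallet and the z axis of leaning_pin_top, either way round above 0.3 rad)).
It also fails if it takes over 45 s, if anything falls off the work surface, if the arm or the gripper's body presses on something with over 40 N, if the wrist force passes 120 N, or if a joint passes its speed limit or range.

## Working session

There is one attempt and no reset: what is moved stays moved. The work goes in short steps, Python scripts to look and compute and a tool call to move; the robot and the scene stay as the last step left them, time stands still between calls to the robot, and variables do not carry over. Pictures are saved under pics/ and viewed, and the job is handed in when it is done.

Besides the shell and the picture viewer there is one more tool, called after "Call:" as name(argument=value, ...) on one line, values as JSON. arm_command: Moves the arm, as the interface text tells. Its arguments: {"type":"object","properties":{"plan":{"type":"array"}},"required":["plan"]}

```bash
mkdir -p pics; ls
cat > h.py <<'E'
import numpy as np, cv2
from station import robot
from scipy.spatial.transform import Rotation as R
def cap(cam,name):
    im=robot.capture(cam); cv2.imwrite(f'pics/{name}.png',im[:,:,::-1]); return im
def K(c):
    f=192/np.tan(np.radians(c['fovy'])/2); return np.array([[f,0,c['cx']],[0,f,c['cy']],[0,0,1]])
def proj(c,P):
    P=np.atleast_2d(P); T=np.array(c['camera_from_world']); q=P@T[:3,:3].T+T[:3,3]
    s=q[:,:2]/q[:,2:]; r2=(s**2).sum(1,keepdims=True); s=s*(1+c['k1']*r2); k=K(c)
    return s*k[0,0]+[c['cx'],c['cy']]
def ray(c,uv,z):
    k=K(c); d=(np.array(uv,float)-[c['cx'],c['cy']])/k[0,0]; s=d.copy()
    for _ in range(20): s=d/(1+c['k1']*(s@s))
    T=np.array(c['camera_from_world']); Rm=T[:3,:3]; o=-Rm.T@T[:3,3]; v=Rm.T@np.array([s[0],s[1],1])
    return o+v*(z-o[2])/v[2]
E
python3 - <<'E'
from h import *
s=robot.get_state();print({k:np.round(v,3).tolist() for k,v in s.items()})
for c in ['scene','top']:
    cap(c,c+'0'); print(c,robot.get_calibration(c))
    for t in ['mallet','upright_pin_top','leaning_pin_top','pad','jig','board','sanding_block','offcut_bin','jigsaw','glue_bottle']:
        print(t,[(np.round(r['point'],3).tolist(),round(r['confidence'],2)) for r in robot.recognise(t,c)])
print(robot.get_state()['clock'])
E
```

```text
pics
{'clock': 0.0, 'qpos': [-1.404, 0.3, 1.522, 0.0, 1.321, -0.067], 'joint_vel': [-0.0, -0.003, -0.002, 0.001, -0.001, 0.001], 'joint_torque': [0.002, -53.181, -35.273, 0.071, 0.024, -0.0], 'tcp_pos': [0.127, -0.535, 0.213], 'ee_rot': [0.993, 0.117, -0.0, -0.001], 'force': [-0.546, -0.149, 0.009], 'wrist_torque': [-0.005, -0.002, 0.03], 'gripper_width': 0.094}
scene {'fovy': 54.67255790179556, 'cx': 254.72406561223795, 'cy': 188.98123674178112, 'k1': -0.09204046766834631, 'camera_from_world': array([[ 6.59396655e-02,  9.97822414e-01,  1.54646134e-03,
        -2.96334154e-02],
       [ 8.69531490e-01, -5.67013755e-02, -4.90611805e-01,
        -3.09772865e-01],
       [-4.89455768e-01,  3.36954751e-02, -8.71376879e-01,
         1.60710332e+00],
       [ 0.00000000e+00,  0.00000000e+00,  0.00000000e+00,
         1.00000000e+00]])}
mallet [([0.509, -0.309, 0.062], 0.75), ([0.14, -0.306, 0.053], 0.69)]
upright_pin_top [([0.571, 0.097, 0.102], 0.58)]
leaning_pin_top [([0.546, -0.092, 0.087], 0.43)]
pad [([0.533, -0.299, 0.007], 0.83)]
jig [([0.602, -0.023, 0.016], 0.76)]
board [([0.669, 
[... 613 characters left out ...]
0000000e+00,  0.00000000e+00,
         1.00000000e+00]])}
mallet [([0.482, -0.312, 0.066], 0.96), ([0.212, -0.308, 0.059], 0.76)]
upright_pin_top [([0.54, -0.093, 0.083], 0.68), ([0.564, 0.102, 0.091], 0.61)]
leaning_pin_top [([0.541, -0.089, 0.083], 0.43), ([0.543, -0.003, 0.056], 0.25)]
pad [([0.488, -0.304, 0.007], 0.67), ([0.542, -0.002, 0.054], 0.34)]
jig [([0.58, -0.02, 0.02], 0.89)]
board [([0.666, -0.007, 0.026], 0.59)]
sanding_block [([0.54, 0.001, 0.052], 0.73)]
offcut_bin [([0.523, 0.313, 0.043], 0.87), ([0.481, -0.308, 0.062], 0.21)]
jigsaw [([0.682, -0.374, 0.118], 0.72)]
glue_bottle [([0.656, 0.384, 0.102], 0.87), ([0.564, 0.102, 0.09], 0.61), ([0.518, 0.313, 0.044], 0.27)]
1.1
```

View pics/scene0.png

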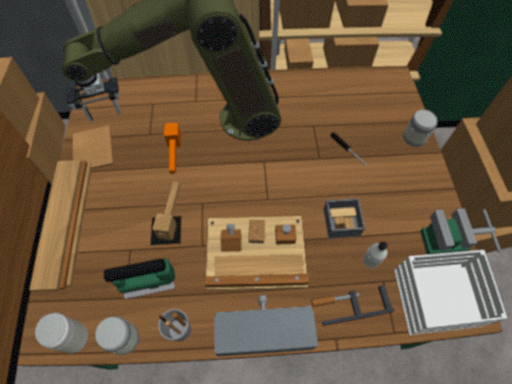

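View pics/top0.png

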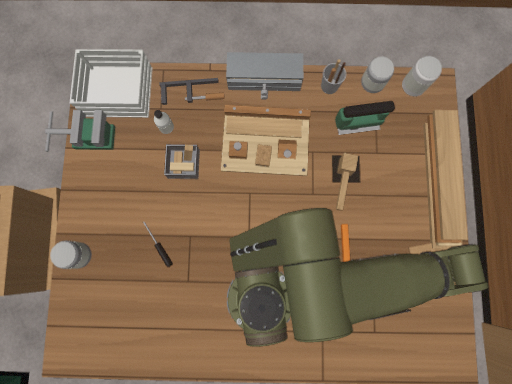

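The scene picture shows the mallet standing on the black pad (px ~165,225 scene; 348,163 top), its handle pointing back to the robot. The orange look-alike is nearer (172,135). The jig is at the centre, with the bin on its left and the jigsaw on its far right. I'll zoom in next.

Run:
```python
import cv2,numpy as np
a=cv2.imread('pics/top0.png')[90:220,215:400]; b=cv2.imread('pics/scene0.png')[170:300,130:320]
cv2.imwrite('pics/zt.png',cv2.resize(a,None,fx=4,fy=4,interpolation=2)); cv2.imwrite('pics/zs.png',cv2.resize(b,None,fx=4,fy=4,interpolation=2))
```

```text
(no output)
```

View pics/zt.png

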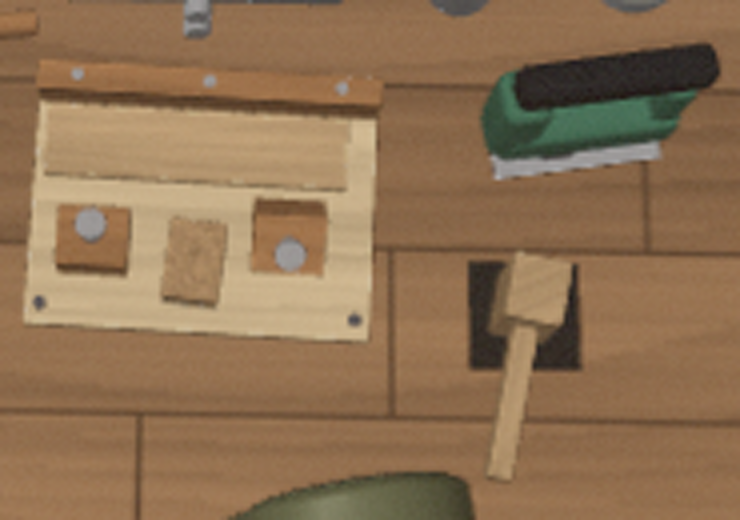

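View pics/zs.png

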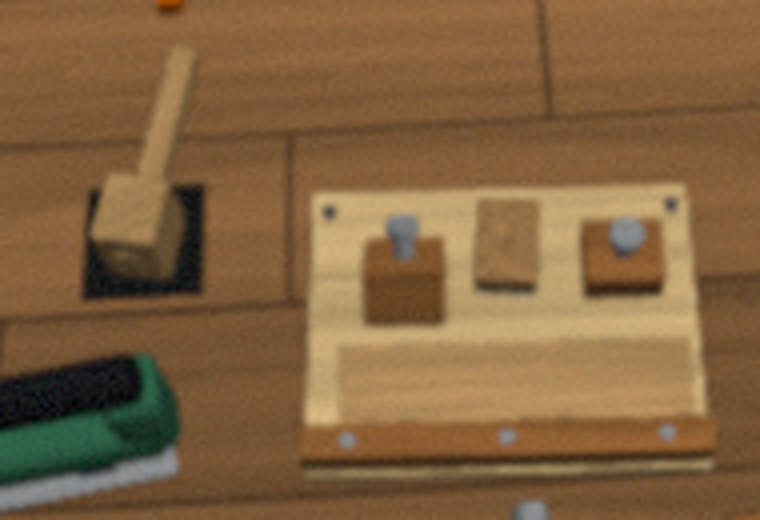

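```bash
cat > fit.py <<'E'
from h import *
from scipy.optimize import least_squares
ct,cs=robot.get_calibration('top'),robot.get_calibration('scene')
def T(p): return np.array([215+(p[0]+.5)/4-.5,90+(p[1]+.5)/4-.5])
def S(p): return np.array([130+(p[0]+.5)/4-.5,170+(p[1]+.5)/4-.5])
def pose(q,P):
    c,s=np.cos(q[2]),np.sin(q[2]);P=np.array(P,float);return np.c_[q[0]+c*P[:,0]-s*P[:,1],q[1]+s*P[:,0]+c*P[:,1],P[:,2]]
def fit(obsT,obsS,x0):
    def f(q):
        r=[]
        if obsT: r.append(proj(ct,pose(q,[o[0] for o in obsT]))-np.array([T(o[1]) for o in obsT]))
        if obsS: r.append(proj(cs,pose(q,[o[0] for o in obsS]))-np.array([S(o[1]) for o in obsS]))
        return np.concatenate(r).ravel()
    s=least_squares(f,x0,loss='soft_l1',f_scale=.5); return s.x,np.round(f(s.x).reshape(-1,2),1).tolist()
if __name__=='__main__':
    m=.001
    J,r=fit([((-.13,.17,.018),(25,325)),((-.13,-.17,.018),(369,341)),((.127,.17,.06),(40,60)),((.127,-.17,.06),(382,80)),((.097,.17,.06),(38,97))],
     [((-.13,-.17,.018),(315,193)),((-.13,.17,.018),(687,185)),((.127,-.17,.06),(303,455)),((.127,.17,.06),(713,448))],[.6,0,0])
    print('jig',J,r)
    for d in (0,.003,.006):
        u=pose(J,[(-.05,.105,.098-d)]); a=np.radians(35); L=.038-d
        l=pose(J,[(-.05-np.sin(a)*L,-.085,.06+np.cos(a)*L)])
        print(d,'up',proj(ct,u)-T((91,223)),proj(cs,u)-S((627,232)),'lean',proj(ct,l)-T((290,255)),proj(cs,l)-S((402,226)),u,l)
    P,r=fit([((-.055,.055,.006),(468,371)),((-.055,-.055,.006),(581,370)),((.055,.055,.006),(469,261)),((.055,-.055,.006),(580,264))],
      [((-.055,.055,.006),(204,185)),((.055,-.055,.006),(83,298)),((.055,.055,.006),(203,292)),((-.055,-.055,.006),(91,187))],[.5,-.3,0])
    print('pad',P,r)
    for z in (0,.006):
      M,r=fit([((.032,.028,.084+z),(517,251)),((.032,-.028,.084+z),(574,261)),((-.032,-.028,.084+z),(557,328)),((-.032,.028,.084+z),(505,313)),((-.18,.012,.056+z),(487,476)),((-.18,-.012,.056+z),(512,480))],
      [((-.032,-.028,.084+z),(107,173)),((-.032,.028,.084+z),(172,183)),((.032,.028,.084+z),(152,250)),((.032,-.028,.084+z),(92,235)),((-.18,.0,.056+z),(184,47))],[.5,-.3,0])
      print('mallet',z,M,r)
E
python3 fit.py
```

```text
jig [ 0.60981011 -0.01039646 -0.04154944] [[-0.9, -0.7], [-0.2, 0.4], [-0.5, -0.4], [0.3, -0.4], [-0.6, -2.5], [-1.0, -0.8], [-1.1, -0.8], [-2.2, 0.2], [0.3, -0.6]]
0 up [[-0.40087063  0.12223446]] [[-0.73870025 -0.85103645]] lean [[-0.04917412  1.17486329]] [[-0.77493005 -3.20033701]] [[0.56421469 0.09658979 0.098     ]] [[ 0.53454548 -0.09234088  0.09112778]]
0.003 up [[-0.36333471  0.35729757]] [[-0.80512533 -0.49443491]] lean [[-0.07824803  0.91212451]] [[-0.73681477 -2.44271001]] [[0.56421469 0.09658979 0.095     ]] [[ 0.53626472 -0.09241236  0.08867032]]
0.006 up [[-0.32594608  0.59143692]] [[-0.87127685 -0.13933784]] lean [[-0.10721665  0.6503439 ]] [[-0.69876066 -1.68671468]] [[0.56421469 0.09658979 0.092     ]] [[ 0.53798397 -0.09248383  0.08621287]]
pad [ 0.50624922 -0.32980046 -0.00218779] [[0.0, -0.6], [-0.3, 0.2], [-0.6, -0.1], [-0.8, -0.3], [0.2, -1.2], [-1.1, 0.0], [-0.5, -0.1], [-1.0, -0.1]]
mallet 0 [ 0.51339527 -0.32537782 -0.19002612] [[-1.1, -0.2], [-0.8, 0.3], [0.7, -0.4], [-0.9, 0.4], [-0.5, -0.3], [-0.5, 0.0], [-0.1, -0.1], [-0.8, -0.7], [-0.1, -0.6], [-1.0, 1.2], [-0.6, 0.1]]
mallet 0.006 [ 0.51315732 -0.32415967 -0.18956923] [[-1.1, -0.6], [-0.7, -0.1], [0.8, -0.7], [-0.9, 0.0], [-0.5, -0.5], [-0.4, -0.1], [-0.2, -0.9], [-0.8, -1.6], [-0.1, -1.4], [-1.1, 0.4], [-0.6, -0.8]]
```

```bash
cat >> h.py <<'E'
def tgt(p,Rm):
    s=robot.get_state(); R0=R.from_quat(s['ee_rot'])
    d=R0.inv().apply(np.array(p)-s['tcp_pos'])*100; w=(R0.inv()*Rm).as_rotvec()
    print('shift cm',np.round(d,2),'rot',np.round(w,3),'deg',np.degrees(np.linalg.norm(w)).round(1)); return d,w
def down(th): # tool down, tool x at yaw th
    return R.from_matrix(np.array([[np.cos(th),np.sin(th),0],[np.sin(th),-np.cos(th),0],[0,0,-1]]))
def mp(M,p):
    c,s=np.cos(M[2]),np.sin(M[2]); return np.array([M[0]+c*p[0]-s*p[1],M[1]+s*p[0]+c*p[1],p[2]])
E
python3 - <<'E'
from h import *
M=[.513,-.324,-.19]
tgt(mp(M,(-.008,0,.2)),down(-.19))
E
```

```text
shift cm [ 41.67 -11.92   1.34] rot [-0.     0.     0.424] deg 24.3
```

Call:
arm_command(plan=[[[10,-3,0.3,0,0,0.1,9.4],[20,-6,0.6,0,0,0.2,9.4],[30,-9,1,0,0,0.3,9.4],[41.7,-11.9,1.3,0,0,0.424,9.4],[41.7,-11.9,1.3,0,0,0.424,9.4],[41.7,-11.9,1.3,0,0,0.424,9.4],[41.7,-11.9,1.3,0,0,0.424,9.4],[41.7,-11.9,1.3,0,0,0.424,9.4],[41.7,-11.9,1.3,0,0,0.424,9.4],[41.7,-11.9,1.3,0,0,0.424,9.4]]])

```text
clock: 2.35
tcp_pos: [0.5046, -0.3235, 0.2007]
ee_rot: [0.995, -0.096, 0.0, 0.0]
force: [0.5, 0.1, 0.0]
gripper_width: 0.0938
```

Run:
```python
from h import *
c=robot.get_calibration('wrist'); im=cap('wrist','w1'); 
s=robot.get_state(); print(s['tcp_pos'],s['qpos'],s['clock'])
M=[.513,-.324,-.19]
P=[mp(M,p) for p in [(.032,.028,.09),(.032,-.028,.09),(-.032,-.028,.09),(-.032,.028,.09),(-.18,.012,.062),(-.18,-.012,.062)]]
uv=proj(c,P);print(uv.round(0))
b=cv2.resize(im[:,:,::-1],None,fx=1.5,fy=1.5)
for u in uv: cv2.circle(b,tuple(int(v) for v in u*1.5),3,(0,0,255),-1)
cv2.imwrite('pics/w1o.png',b)
```

```text
[ 0.50465687 -0.32351847  0.2007015 ] [-6.31132891e-01  4.20067802e-01  1.38857487e+00 -7.05304274e-05
  1.33267899e+00  1.13151252e+00] 2.4
[[230. 149.]
 [288. 149.]
 [287. 213.]
 [231. 213.]
 [249. 322.]
 [269. 322.]]
```

View pics/w1o.png

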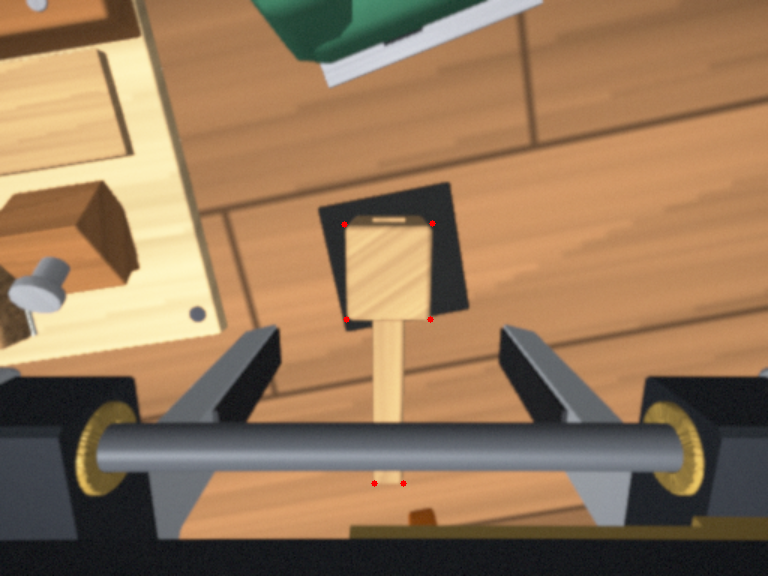

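The wrist view matches the mallet estimate to about 1 px, with the head at (345–431, 225–320). The pad corners are at (320,207), (450,182), (468,308) and (345,330).

Run:
```python
from h import *
c=robot.get_calibration('wrist')
Q=[ray(c,np.array(p)/1.5,.006) for p in [(320,207),(450,182),(468,308),(345,330)]]
print(np.round(Q,4),np.mean(Q,0))
Q=np.array(Q); print([np.linalg.norm(Q[i]-Q[i-1]).round(4) for i in range(4)])
print('jig corner',ray(c,np.array((224,328))/1.5,.018),'expect',mp([.6098,-.0104,-.0415],(-.13,-.17,.018)))
for z in (.084,.088,.091): print(ray(c,np.array((37,290))/1.5,z))
M=[.513,-.324,-.19]
tgt(mp(M,(-.008,0,.053)),down(-.19))
```

```text
[[ 0.5609 -0.2762  0.006 ]
 [ 0.5602 -0.3838  0.006 ]
 [ 0.4526 -0.3823  0.006 ]
 [ 0.4533 -0.2736  0.006 ]] [ 0.50676342 -0.32895932  0.006     ]
[np.float64(0.1076), np.float64(0.1076), np.float64(0.1076), np.float64(0.1088)]
jig corner [ 0.47844689 -0.17567857  0.018     ] expect [ 0.47285896 -0.17486018  0.018     ]
[ 0.54535245 -0.09042192  0.084     ]
[ 0.545704   -0.09380288  0.088     ]
[ 0.54596767 -0.0963386   0.091     ]
shift cm [ 0.02 -0.11 14.77] rot [ 0.    -0.    -0.002] deg 0.1
```

Call:
arm_command(plan=[[[0,-0.1,4,0,0,0,9.4],[0,-0.1,9,0,0,0,9.4],[0,-0.1,12.5,0,0,0,9.4],[0,-0.1,14.7,0,0,0,9.4],[0,-0.1,14.7,0,0,0,9.4],[0,-0.1,14.7,0,0,0,5],[0,-0.1,14.7,0,0,0,5],[0,-0.1,14.7,0,0,0,5],[0,-0.1,14.7,0,0,0,5],[0,-0.1,14.7,0,0,0,5],[0,-0.1,14.7,0,0,0,5]]])

```text
clock: 3.78
tcp_pos: [0.505, -0.3226, 0.0541]
ee_rot: [0.995, -0.096, 0.0, 0.0]
force: [-1.3, 1.1, 4.9]
gripper_width: 0.0563
```

Call:
arm_command(plan=[[[0,0,-2,0,0,0,4],[0,0,-6,0,0,0,4],[0,0,-11,0,0,0,4],[0,0,-15,0,0,0,4],[0,0,-17,0,0,0,4],[0,0,-17,0,0,0,4],[0,0,-17,0,0,0,4]]])

```text
clock: 4.65
tcp_pos: [0.5045, -0.3223, 0.2223]
ee_rot: [0.995, -0.096, -0.001, -0.0]
force: [0.2, 0.2, -4.0]
gripper_width: 0.056
```

Run:
```python
from h import *
cap('wrist','w2'); cap('scene','s2')
s=robot.get_state(); print(s['tcp_pos'],s['force'],s['wrist_torque'],s['gripper_width'])
a=cv2.imread('pics/w2.png'); b=cv2.imread('pics/s2.png')[150:320,80:340]
b=cv2.resize(b,(512,335));cv2.imwrite('pics/c2.png',np.vstack([a[:250],b]))
# waypoint between pins
tgt((.53,.0,.23),down(-.04))
```

```text
[ 0.50453574 -0.32231232  0.22242251] [-0.68226349  0.90004578 -3.33995979] [ 0.03975742 -0.07306964  0.00339347] 0.05589738589431759
shift cm [ -3.65 -32.13  -0.73] rot [-0.001  0.002 -0.152] deg 8.7
```

View pics/c2.png

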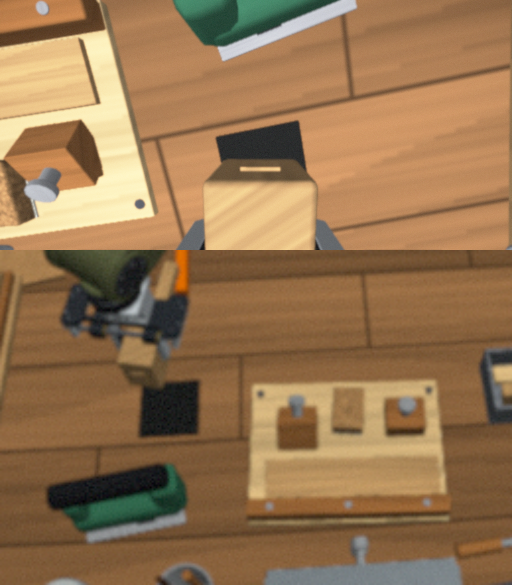

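Call:
arm_command(plan=[[[-2,-5,-0.2,0,0,-0.03,4],[-4,-10,-0.4,0,0,-0.06,4],[-6.5,-16,-0.6,0,0,-0.09,4],[-9,-22,-0.8,0,0,-0.12,4],[-11.2,-28,-0.8,0,0,-0.15,4],[-12.9,-32.3,-0.8,0,0,-0.15,4],[-12.9,-32.3,-0.8,0,0,-0.15,4],[-12.9,-32.3,-0.8,0,0,-0.15,4]]])

```text
clock: 5.75
tcp_pos: [0.4395, 0.0191, 0.2304]
ee_rot: [1.0, -0.021, -0.001, -0.0]
force: [-0.1, 0.8, -4.3]
gripper_width: 0.0557
```

Run:
```python
from h import *
c=robot.get_calibration('wrist'); im=cap('wrist','w3')
s=robot.get_state(); print(s['tcp_pos'],s['ee_rot'],s['clock'],s['gripper_width'])
b=cv2.resize(im[:,:,::-1],None,fx=1.5,fy=1.5)
for J,col in (([.6098,-.0104,-.0415],(0,0,255)),([.6148,-.0104,-.0415],(255,0,0))):
  a=np.radians(35);d=.003;L=.038-d
  P=[mp(J,p) for p in [(-.13,.17,.018),(-.13,-.17,.018),(-.05,.105,.098-d),(-.05-np.sin(a)*L,-.085,.06+np.cos(a)*L),(.097,.17,.06),(.097,-.17,.06),(-.08,.14,.06),(-.02,.14,.06),(-.02,.07,.06)]]
  uv=proj(c,P);print(uv.round(0).tolist())
  for u in uv: cv2.circle(b,tuple(int(v) for v in np.clip(u*1.5,-2000,2000)),2,col,-1)
cv2.imwrite('pics/w3o.png',b)
```

```text
[0.43955646 0.01865771 0.2304727 ] [ 9.99774387e-01 -2.12107583e-02 -1.06099230e-03 -3.91720020e-04] 5.8 0.055832458298556056
[[146.0, 141.0], [410.0, 141.0], [175.0, 62.0], [367.0, 85.0], [106.0, -98.0], [462.0, -98.0], [154.0, 97.0], [149.0, 38.0], [215.0, 38.0]]
[[145.0, 137.0], [410.0, 137.0], [175.0, 57.0], [367.0, 80.0], [105.0, -104.0], [463.0, -105.0], [154.0, 93.0], [149.0, 33.0], [215.0, 33.0]]
```

View pics/w3o.png

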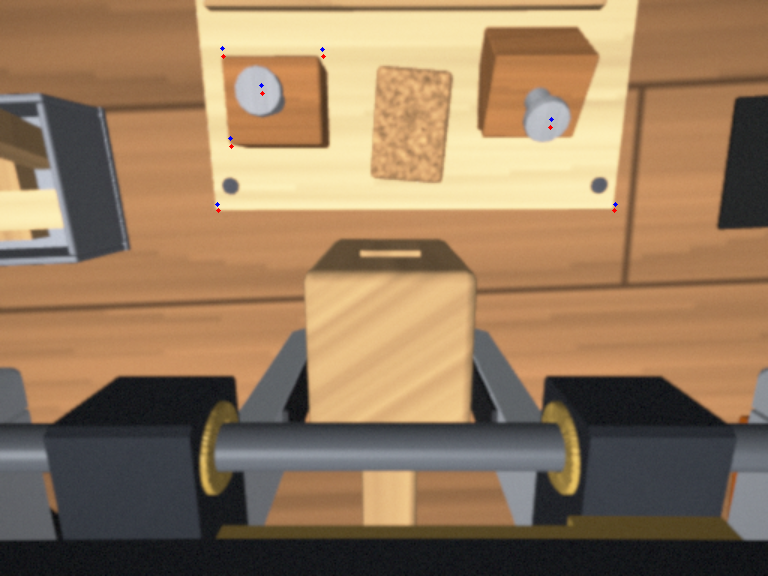

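Run:
```python
from h import *
c=robot.get_calibration('wrist'); s=robot.get_state()
R0=R.from_quat(s['ee_rot']); t=np.array(s['tcp_pos'])
# mallet pts (mx,my,mz): tool coords x=mx+.008, y=-my, z=.048-mz
for tilt in (-.05,0,.05):
  P=[]
  for m in [(.032,.028,.084),(.032,-.028,.084),(.032,.028,0),(.032,-.028,0)]:
    q=np.array([m[0]+.008,-m[1],.048-m[2]])
    g=np.array([0,0,-.011]); q=g+R.from_rotvec([0,tilt,0]).apply(q-g)
    P.append(t+R0.apply(q))
  print(tilt,(proj(c,P)*1.5).round(0).tolist())
tgt((.566+0*.008-.0,.098,.20),down(-.04))
```

```text
-0.05 [[305.0, 265.0], [480.0, 265.0], [336.0, 242.0], [446.0, 242.0]]
0 [[304.0, 270.0], [481.0, 270.0], [335.0, 237.0], [447.0, 237.0]]
0.05 [[303.0, 275.0], [482.0, 275.0], [334.0, 231.0], [448.0, 231.0]]
shift cm [12.3  -8.46  3.03] rot [-0.001  0.002 -0.002] deg 0.2
```

Call:
arm_command(plan=[[[4,-2.8,0,0,0,0,4],[8,-5.6,0,0,0,0,4],[12.3,-8.5,0,0,0,0,4],[12.3,-8.5,0,0,0,0,4],[12.3,-8.5,3,0,0,0,4],[12.3,-8.5,6,0,0,0,4],[12.3,-8.5,7.5,0,0,0,4],[12.3,-8.5,7.5,0,0,0,4]]])

```text
clock: 6.8
tcp_pos: [0.5656, 0.0976, 0.1548]
ee_rot: [1.0, -0.022, -0.002, -0.0]
force: [0.4, -0.5, -3.3]
gripper_width: 0.0561
```

Run:
```python
from h import *
s=robot.get_state(); print(s['tcp_pos'],s['force'],s['clock'],s['gripper_width'])
a=cap('scene','s4')[150:320,120:380];b=cap('top','t4')[60:240,190:430]
cv2.imwrite('pics/c4.png',np.vstack([cv2.resize(a,(680,445))[:300],cv2.resize(b,(680,510))[:300]])[:,:,::-1])
tgt((.566,.098,.117),down(-.04))
```

```text
[0.56562612 0.09760833 0.15483871] [ 0.42332525 -0.52871658 -3.32959937] 6.8 0.056085979519408656
shift cm [-0.03  0.01  3.95] rot [-0.001  0.001 -0.003] deg 0.2
```

View pics/c4.png

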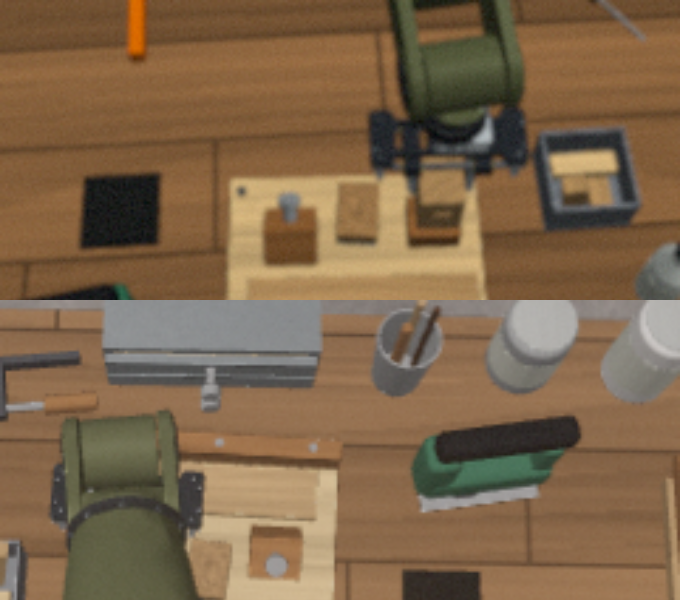

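The mallet head is over the upright block, so I'll press down in small steps.

Call:
arm_command(plan=[[[0,0,0.5,0,0,0,4],[0,0,1,0,0,0,4],[0,0,1.4,0,0,0,4],[0,0,1.8,0,0,0,4],[0,0,2.2,0,0,0,4]]])

```text
clock: 7.52
tcp_pos: [0.5665, 0.0981, 0.1346]
ee_rot: [1.0, -0.021, 0.0, -0.0]
force: [-1.5, -0.5, 4.2]
gripper_width: 0.0558
```

Call:
arm_command(plan=[[[0,0,0.4,0,0,0,4],[0,0,0.8,0,0,0,4],[0,0,1.2,0,0,0,4],[0,0,1.5,0,0,0,4],[0,0,1.5,0,0,0,4]]])

```text
clock: 8.15
tcp_pos: [0.5664, 0.0981, 0.119]
ee_rot: [1.0, -0.021, -0.0, -0.001]
force: [0.0, -0.3, -2.7]
gripper_width: 0.056
```

Call:
arm_command(plan=[[[0,0,0.2,0,0,0,4],[0,0,0.3,0,0,0,4],[0,0,0.4,0,0,0,4]]])

```text
clock: 8.52
tcp_pos: [0.5674, 0.0982, 0.1177]
ee_rot: [1.0, -0.021, 0.002, -0.001]
force: [-7.2, -1.7, 29.2]
gripper_width: 0.0559
```

Call:
arm_command(plan=[[[0,0,0,0,0,0,4],[0,0,-1,0,0,0,4],[0,0,-4,0,0,0,4],[-4,2,-9,0,0,0,4],[-8,5,-12,0,0,0,4],[-12,8,-12,0,0,0,4],[-12,8,-12,0,0,0,4],[-12,8,-12,0,0,0,4]]])

```text
clock: 9.52
tcp_pos: [0.444, 0.0234, 0.2374]
ee_rot: [1.0, -0.022, 0.002, -0.001]
force: [0.1, 0.9, -3.1]
gripper_width: 0.0559
```

Run:
```python
from h import *
c=robot.get_calibration('wrist'); im=cap('wrist','w5')
s=robot.get_state(); print(s['tcp_pos'],s['qpos'],s['clock'],s['force'])
b=cv2.resize(im[:,:,::-1],None,fx=1.5,fy=1.5)
J=[.611,-.010,-.0415]
a=np.radians(35)
for d in (0,.003,.006):
  print(proj(c,[mp(J,(-.05-np.sin(a)*(.038-d),-.085,.06+np.cos(a)*(.038-d)))])*1.5)
print('up home',proj(c,[mp(J,(-.05,.105,.07))])*1.5)
cv2.imwrite('pics/w5o.png',b[:400])
cv2.imwrite('pics/s5.png',cv2.resize(cap('scene','s5')[170:300,180:320],None,fx=4,fy=4)[:,:,::-1])
```

```text
[0.44419433 0.02355773 0.23715114] [-3.02224349e-02  4.07036835e-02  1.76812667e+00  1.44901252e-03
  1.32979351e+00  1.58291750e+00] 9.575 [ 0.7414305   1.15224733 -3.09202129]
[[553.26252077 137.0613138 ]]
[[552.1986172  134.77995039]]
[[551.14850687 132.52783105]]
up home [[281.29788598 108.5291649 ]]
```

View pics/w5o.png

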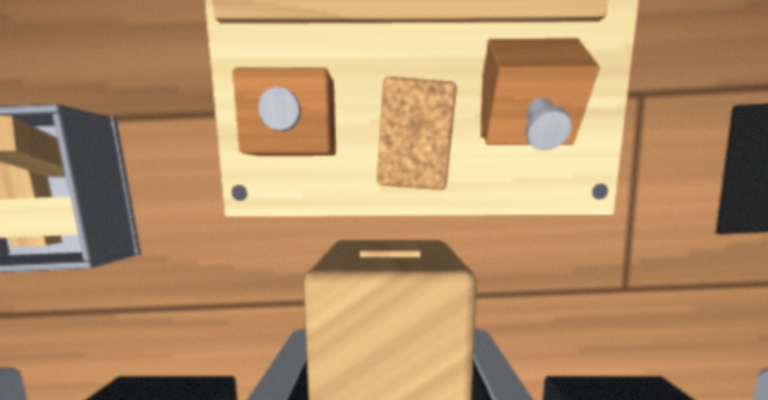

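View pics/s5.png

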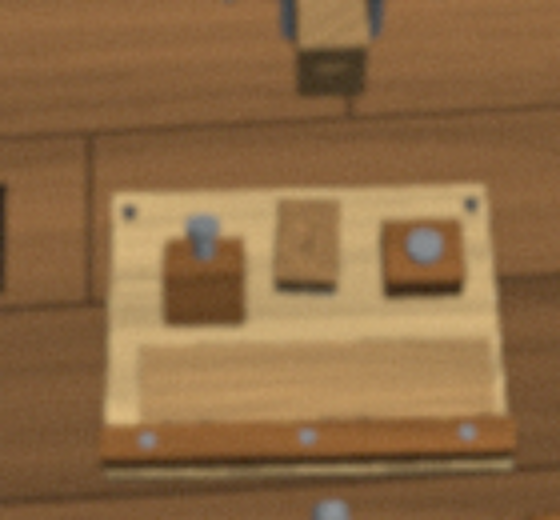

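```bash
cat >> h.py <<'E'
J=[.611,-.0095,-.0415]
A=np.radians(35); RJ=R.from_euler('z',J[2])
N=RJ.apply([-np.sin(A),0,np.cos(A)])
def lean(yaw=0): # yaw: turn of handle from jig -y, about pin axis
    z=-N; x=R.from_rotvec(N*yaw).apply(RJ.apply([0,1,0])); return R.from_matrix(np.c_[x,np.cross(z,x),z])
def ltop(d): return mp(J,(-.05,-.085,.06))+N*(.038-d)
E
python3 - <<'E'
from h import *
print(N,ltop(.004))
for yaw in (0,-.3,.3):
  print(yaw); d,w=tgt((.45,-.09,.27),lean(yaw))
E
```

```text
[-0.57308259  0.02379659  0.81915204] [ 0.53803175 -0.09154333  0.08785117]
0
shift cm [ 1.07 11.32 -3.32] rot [-0.477  0.476 -1.519] deg 95.2
-0.3
shift cm [ 1.07 11.32 -3.32] rot [-0.387  0.523 -1.23 ] deg 79.7
0.3
shift cm [ 1.07 11.32 -3.32] rot [-0.568  0.417 -1.806] deg 111.1
```

Call:
arm_command(plan=[[[0.1,2,-3.3,-0.045,0.045,-0.14,4],[0.2,4,-3.3,-0.09,0.09,-0.28,4],[0.4,6,-3.3,-0.135,0.135,-0.42,4],[0.6,8,-3.3,-0.18,0.18,-0.56,4],[0.8,10,-3.3,-0.225,0.225,-0.7,4],[1.1,11.3,-3.3,-0.27,0.27,-0.85,4],[1.1,11.3,-3.3,-0.315,0.315,-1.0,4],[1.1,11.3,-3.3,-0.36,0.36,-1.15,4],[1.1,11.3,-3.3,-0.405,0.405,-1.3,4],[1.1,11.3,-3.3,-0.45,0.45,-1.44,4],[1.1,11.3,-3.3,-0.477,0.476,-1.519,4],[1.1,11.3,-3.3,-0.477,0.476,-1.519,4]]])

```text
clock: 11.12
tcp_pos: [0.4504, -0.0898, 0.2693]
ee_rot: [0.689, 0.66, 0.208, 0.216]
force: [0.7, 0.3, -3.7]
gripper_width: 0.056
```

Run:
```python
from h import *
s=robot.get_state(); print(s['tcp_pos'],s['qpos'],s['clock'],s['force'],s['gripper_width'])
tgt((.45,-.09,.27),lean())
b=cap('scene','s6')[100:300,100:340]; t=cap('top','t6')[60:260,200:440]
cv2.imwrite('pics/c6.png',np.vstack([cv2.resize(b,(480,400),fx=2,fy=2),cv2.resize(t,(480,400))])[:,:,::-1][:600]); cap('wrist','w6')
# candidate pre-strike
for g in (.05,.01): tgt(ltop(.004)+N*(.048+g),lean())
```

```text
[ 0.45037272 -0.08977405  0.26931806] [-0.38972171 -0.27690841  2.08401572  0.28396595  0.77466411 -0.4938384 ] 11.125 [ 0.72786894  0.27043189 -3.73189704] 0.05604539103230283
shift cm [-0.02  0.01 -0.08] rot [-0.002 -0.001 -0.001] deg 0.1
shift cm [ 0.16 -3.26 10.12] rot [-0.001 -0.    -0.002] deg 0.1
shift cm [ 0.16 -3.26 14.12] rot [-0.001 -0.    -0.002] deg 0.1
```

View pics/c6.png

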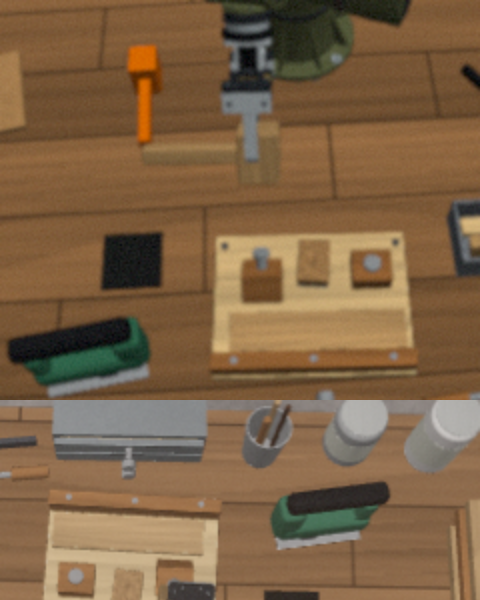

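View pics/w6.png

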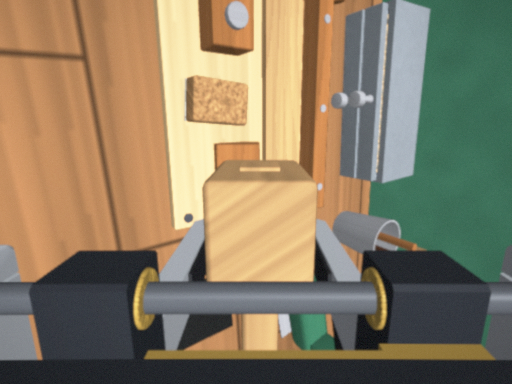

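Call:
arm_command(plan=[[[0.2,-3.3,2,0,0,0,4],[0.2,-3.3,5,0,0,0,4],[0.2,-3.3,9,0,0,0,4],[0.2,-3.3,12,0,0,0,4],[0.2,-3.3,13,0,0,0,4],[0.2,-3.3,13,0,0,0,4]]])

```text
clock: 12.02
tcp_pos: [0.4981, -0.0892, 0.1442]
ee_rot: [0.689, 0.66, 0.208, 0.216]
force: [-0.0, -0.2, -4.6]
gripper_width: 0.056
```

Run:
```python
from h import *
s=robot.get_state(); print(s['tcp_pos'],s['qpos'],s['clock'],s['force'],s['gripper_width'])
b=cap('scene','s7')[150:300,120:320]
cv2.imwrite('pics/c7.png',cv2.resize(b,(800,600))[:,:,::-1])
tgt(ltop(.028)+N*(.048),lean())
```

```text
[ 0.49805778 -0.08916829  0.14420701] [-0.3372225   0.02126813  2.14727087  0.42516859  0.41870812 -0.63545367] 12.025 [-0.04671301 -0.19047661 -4.61490159] 0.055976886132089725
shift cm [-0.06  0.01  4.57] rot [-0.001 -0.001 -0.002] deg 0.1
```

View pics/c7.png

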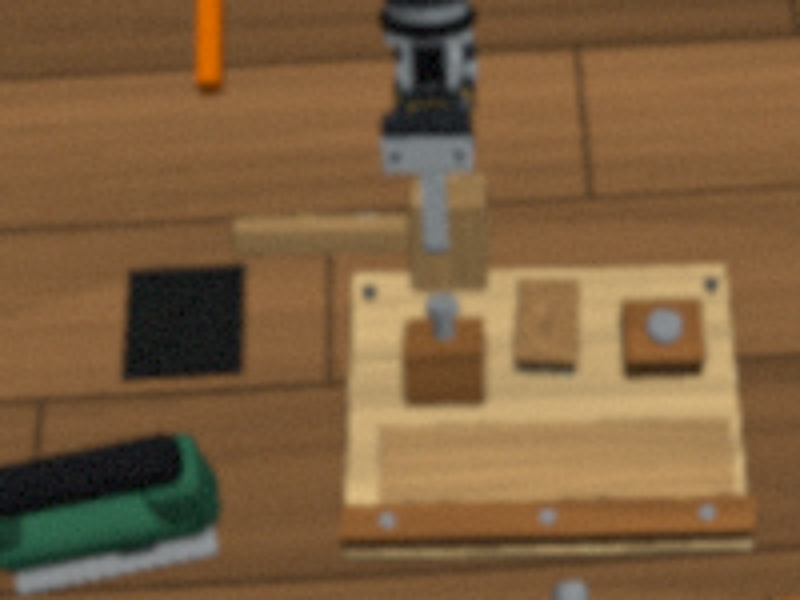

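Call:
arm_command(plan=[[[0,0,0.6,0,0,0,4],[0,0,1.2,0,0,0,4],[0,0,1.8,0,0,0,4],[0,0,2.2,0,0,0,4],[0,0,2.6,0,0,0,4],[0,0,3,0,0,0,4]]])

```text
clock: 12.82
tcp_pos: [0.5153, -0.09, 0.1202]
ee_rot: [0.689, 0.66, 0.208, 0.216]
force: [-6.1, 0.3, 2.8]
gripper_width: 0.0559
```

Call:
arm_command(plan=[[[0,0,0.4,0,0,0,4],[0,0,0.8,0,0,0,4],[0,0,1.2,0,0,0,4],[0,0,1.5,0,0,0,4],[0,0,1.6,0,0,0,4]]])

```text
clock: 13.45
tcp_pos: [0.5245, -0.0904, 0.107]
ee_rot: [0.689, 0.66, 0.208, 0.216]
force: [-6.2, -0.1, 1.4]
gripper_width: 0.0558
```

Run:
```python
from h import *
s=robot.get_state(); print(s['tcp_pos'],s['qpos'],s['clock'],s['force'],s['gripper_width'])
tgt(ltop(.028)+N*(.048),lean())
```

```text
[ 0.5245001  -0.09038024  0.10702755] [-0.3172946   0.152612    2.11374141  0.51621651  0.32321272 -0.72015435] 13.45 [-6.19934205 -0.08719955  1.4367024 ] 0.0558422052647831
shift cm [-0.06  0.01 -0.05] rot [-0.001 -0.001 -0.002] deg 0.1
```

Call:
arm_command(plan=[[[0,0,0.2,0,0,0,4],[0,0,0.3,0,0,0,4],[0,0,0.4,0,0,0,4]]])

```text
clock: 13.82
tcp_pos: [0.5264, -0.0905, 0.1047]
ee_rot: [0.689, 0.66, 0.209, 0.216]
force: [-33.9, -0.1, 28.4]
gripper_width: 0.0557
```

The force jumped to about 45 N, so it's at the stop. I'll back off along the pin's line.

Call:
arm_command(plan=[[[0,0,-0.3,0,0,0,4],[0,0,-3,0,0,0,4],[0,0,-7,0,0,0,4],[0,0,-11,0,0,0,4],[0,0,-15,0,0,0,4],[0,0,-18,0,0,0,4],[0,0,-18,0,0,0,4],[0,0,-18,0,0,0,4]]])

```text
clock: 14.82
tcp_pos: [0.4234, -0.0864, 0.2511]
ee_rot: [0.689, 0.66, 0.208, 0.216]
force: [0.8, -0.6, -3.4]
gripper_width: 0.0558
```

Run:
```python
from h import *
s=robot.get_state(); print(s['tcp_pos'],s['qpos'],s['clock'],s['force'],s['gripper_width'])
b=cap('scene','s8')[150:300,120:320]
cv2.imwrite('pics/c8.png',cv2.resize(b,(800,600))[:,:,::-1]); cap('wrist','w8')
tgt((.46,-.2,.24),down(-.1)); tgt((.46,-.2,.24),down(.8));
```

```text
[ 0.42342358 -0.08638011  0.25111125] [-0.41537283 -0.33437703  2.16733156  0.31120041  0.75703919 -0.53953053] 14.825 [ 0.84345606 -0.60046665 -3.35731708] 0.05578127793172714
shift cm [-11.21   2.8    3.22] rot [ 0.464 -0.496  1.573] deg 98.2
shift cm [-11.21   2.8    3.22] rot [ 0.58  -0.224  0.705] deg 53.9
```

View pics/c8.png

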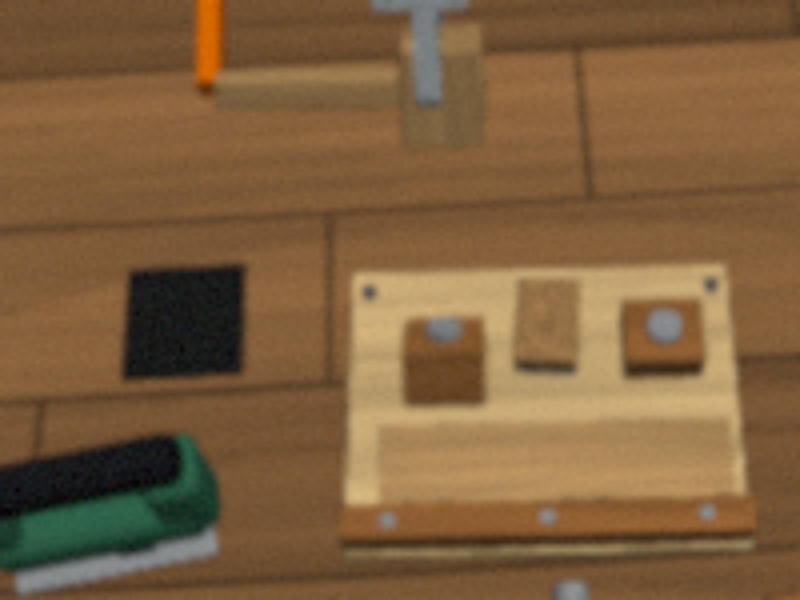

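View pics/w8.png

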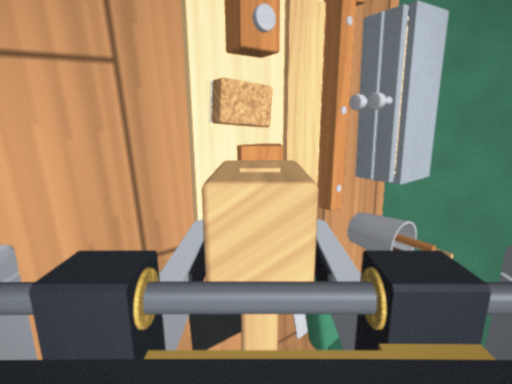

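Both pins now sit flush on their blocks, at (665,325) and (443,327), and the mallet hasn't moved in the grip. I'll turn the tool back to vertical on the way to the pad.

Call:
arm_command(plan=[[[-2,0.5,0,0.045,-0.048,0.15,4],[-4,1,0,0.09,-0.096,0.3,4],[-6,1.5,0.5,0.135,-0.144,0.45,4],[-8,2,1,0.18,-0.19,0.6,4],[-10,2.5,1.5,0.225,-0.24,0.75,4],[-11.2,2.8,2,0.27,-0.285,0.9,4],[-11.2,2.8,2.5,0.31,-0.33,1.05,4],[-11.2,2.8,3.2,0.355,-0.38,1.2,4],[-11.2,2.8,3.2,0.4,-0.43,1.35,4],[-11.2,2.8,3.2,0.44,-0.47,1.49,4],[-11.2,2.8,3.2,0.464,-0.496,1.573,4],[-11.2,2.8,3.2,0.464,-0.496,1.573,4]]])

```text
clock: 16.42
tcp_pos: [0.4604, -0.2, 0.2387]
ee_rot: [0.999, -0.05, -0.001, -0.0]
force: [0.1, -0.9, -3.9]
gripper_width: 0.056
```

Run:
```python
from h import *
s=robot.get_state(); print(s['tcp_pos'],s['ee_rot'],s['qpos'],s['clock'])
tgt((.5068-.008,-.329+.001,.12),down(-.1))
```

```text
[ 0.46039304 -0.19998053  0.23870338] [ 9.98767554e-01 -4.96265169e-02 -7.15143673e-04 -2.67302934e-04] [-4.82699620e-01  1.73582960e-01  1.61748267e+00 -1.17761371e-04
  1.35204963e+00  1.18741620e+00] 16.425
shift cm [ 5.11 12.36 11.86] rot [-0.     0.001  0.001] deg 0.1
```

Call:
arm_command(plan=[[[2.5,6,2,0,0,0,4],[5.1,12.4,4,0,0,0,4],[5.1,12.4,8,0,0,0,4],[5.1,12.4,12,0,0,0,4],[5.1,12.4,15.5,0,0,0,4],[5.1,12.4,17,0,0,0,4],[5.1,12.4,17,0,0,0,4]]])

```text
clock: 17.3
tcp_pos: [0.4986, -0.3281, 0.0681]
ee_rot: [0.999, -0.049, -0.001, -0.0]
force: [-0.1, 0.6, -2.6]
gripper_width: 0.056
```

Run:
```python
from h import *
s=robot.get_state(); print(s['tcp_pos'],s['force'],s['clock'])
tgt((.5068-.008,-.329+.001,.0541),down(-.1))
cv2.imwrite('pics/c9.png',np.vstack([cv2.resize(cap('scene','s9')[170:290,110:250],None,fx=4,fy=4),cap('wrist','w9')[:,:][:110,:].repeat(1,0)[:, :512] if 0 else cv2.resize(cap('wrist','w9')[100:300],(560,219))])[:600,:,::-1])
```

```text
[ 0.49860859 -0.32807128  0.06810466] [-0.115213    0.63833866 -2.60561787] 17.3
shift cm [ 0.02 -0.01  1.4 ] rot [-0.001  0.002  0.002] deg 0.2
```

View pics/c9.png

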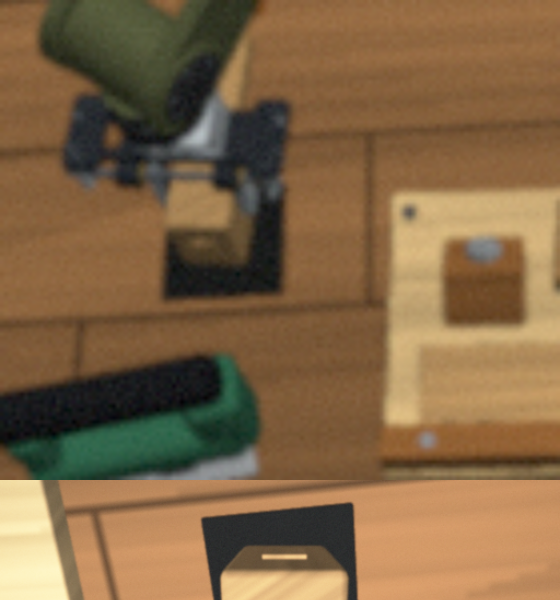

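The mallet is over the pad, so I'll lower it until it touches.

Call:
arm_command(plan=[[[0,0,0.6,0,0,0,4],[0,0,1.1,0,0,0,4],[0,0,1.35,0,0,0,4],[0,0,1.35,0,0,0,4]]])

```text
clock: 17.9
tcp_pos: [0.4992, -0.3286, 0.0562]
ee_rot: [0.999, -0.049, 0.0, 0.0]
force: [-0.9, -0.0, -3.6]
gripper_width: 0.0556
```

Call:
arm_command(plan=[[[0,0,0.15,0,0,0,4],[0,0,0.2,0,0,0,4],[0,0,0.25,0,0,0,4]]])

```text
clock: 18.27
tcp_pos: [0.4992, -0.3286, 0.0538]
ee_rot: [0.999, -0.049, 0.0, 0.0]
force: [0.0, 0.1, -3.4]
gripper_width: 0.056
```

Call:
arm_command(plan=[[[0,0,0.1,0,0,0,4],[0,0,0.2,0,0,0,4],[0,0,0.2,0,0,0,4]]])

```text
clock: 18.65
tcp_pos: [0.4993, -0.3287, 0.052]
ee_rot: [0.999, -0.049, 0.0, 0.0]
force: [-2.2, 0.4, 1.0]
gripper_width: 0.0559
```

Contact: the force rose from −3.4 to +1 N. I'll release, then lift straight up.

Call:
arm_command(plan=[[[0,0,0,0,0,0,6],[0,0,0,0,0,0,8],[0,0,0,0,0,0,9.4],[0,0,0,0,0,0,9.4],[0,0,0,0,0,0,9.4],[0,0,-2,0,0,0,9.4],[0,0,-6,0,0,0,9.4],[0,0,-11,0,0,0,9.4],[0,0,-15,0,0,0,9.4],[0,0,-15,0,0,0,9.4],[0,0,-15,0,0,0,9.4]]])

```text
clock: 20.02
tcp_pos: [0.4989, -0.3284, 0.201]
ee_rot: [0.999, -0.049, -0.0, -0.0]
force: [-0.6, 0.3, -0.2]
gripper_width: 0.0939
```

Run:
```python
from h import *
c=robot.get_calibration('wrist'); im=cap('wrist','w10')
s=robot.get_state(); print(s['tcp_pos'],s['force'],s['clock'],s['gripper_width'])
b=cv2.resize(im[:,:,::-1],None,fx=1.5,fy=1.5)
M=[.5072,-.3295,-.1]
for u in proj(c,[mp(M,p) for p in [(.032,.028,.09),(.032,-.028,.09),(-.032,-.028,.09),(-.032,.028,.09)]]): cv2.circle(b,tuple(int(v) for v in u*1.5),3,(0,0,255),-1)
cv2.imwrite('pics/w10o.png',b)
a=cap('scene','s10')[170:300,130:320]; cv2.imwrite('pics/s10z.png',cv2.resize(a,None,fx=4,fy=4)[:,:,::-1])
```

```text
[ 0.49881577 -0.32828473  0.2005162 ] [ 0.21809914 -0.42150159 -0.59009304] 20.075 0.09418278680022607
```

View pics/w10o.png

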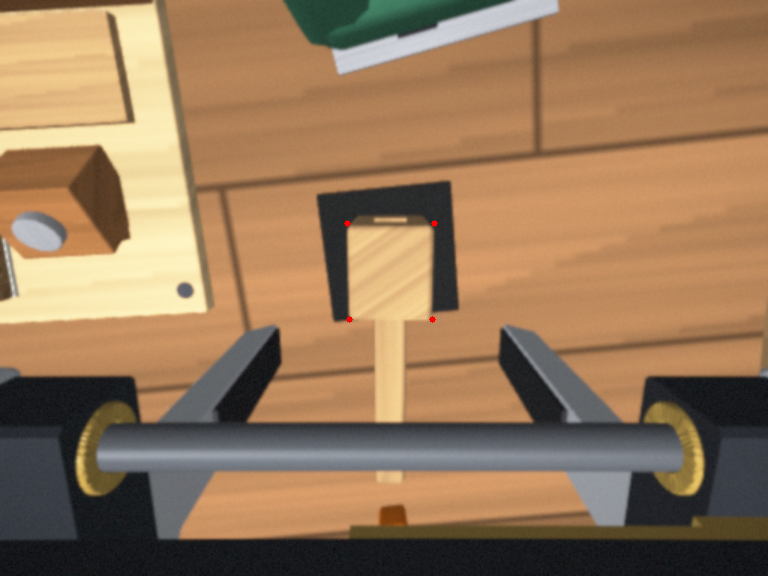

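View pics/s10z.png

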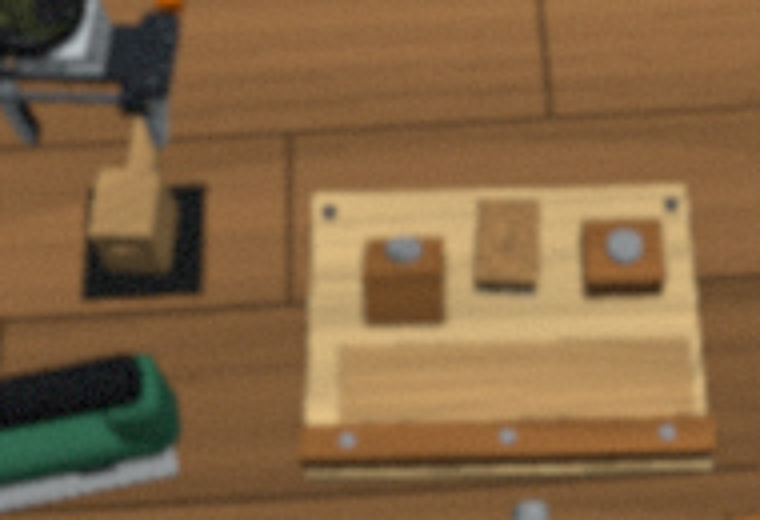

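The mallet stands on the pad, its top face within 1–2 px of the prediction. Both pins are down, and the strip and sanding block are where they were at the start.

```bash
python3 -c "
from station import robot
print(robot.finish_job())"
```

```text
the job is handed in; nothing more can be done
None
```

Both pins are driven home, the mallet stands free on its pad, and the job was handed in at about 20 s of the 45 s. The hand-in reports no verdict, so the results below come from my own checks.

- **How it was done:** I gripped the mallet by its head and pressed each pin in along its own line, rather than swinging at it. I did the upright pin first, then the leaning one with the tool tilted 35° and the handle turned to the right so it stayed clear of the bench.
- **Pins:** Each stroke ended in a clear force rise at the stop, about 33 N on the upright pin and 45 N on the leaning one. The pictures show both heads resting on their blocks. On the leaning pin the tool travelled about 3 mm further than I had calculated before the stop. The likely cause is the mallet slipping slightly in the grip, because it then touched the pad about 2 mm lower than expected.
- **Mallet:** It stands upright with its head centre about 1 mm from the pad's centre by my estimate. The gripper is open and about 11 cm above it, with wrist force near zero.
- **Other things:** In the last pictures the strip, sanding block and jigsaw look unmoved. I did not measure their positions again or check the glue bottle.

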